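# Crank the van's deck clamp up to the aluminium profile

### The job

Pick the crank whose hub has a square socket, fit it fully down onto the square shaft of the deck clamp, and wind it clockwise (seen from above) round and round until the jaw's rubber pad is up against the aluminium profile. Leave the crank seated on the shaft and let go.

Things in the scene. Friction and masses are not known exactly. Their poses are not given: they have to be found in the camera images.
- crank: The right crank, 0.36 kg, standing on its hub, socket down: square steel hub 39 x 39 x 36 mm tall, 23 mm square hole right through; flat arm 22 mm wide, 27-36 mm up, to an upright black knob. Origin: centre of the hub's underside; x along the arm to the knob, y across, z up. Weight near the hub: hold it across its y faces. The ROUND-hubbed crank across the clamp does not fit; sides vary.
- knob (a point): Centre of the top of the right crank's upright knob: 22 mm in diameter, 54 mm tall, spinning freely on its pin, so a gripper can carry it round without turning. It stands 85 mm from the hub's axis; its top is 91 mm above the hub's underside. Only the position matters.
- spindle: Upright square steel shaft on the clamp's grey gearbox (90 x 90 mm, 55 mm high). Origin: on its axis at the top of the collar (48 mm across, 62 mm above the deck) where the hub comes to rest; x, y square to the flats, z up. 19 mm square for 28 mm, then a cone to 7 mm across at 41 mm. Play 2 mm and 14 degrees; any quarter turn fits. Turns at about 0.2 N m, stays where left.
- jaw (a joint): Travel (m) of the jaw (steel, rubber pad, 110 mm wide, top 50 mm up) from the gearbox towards the aluminium profile (40 mm square bar, 220 mm long, across the clamp's far end). 0 = open, 0.040 = pad touches the profile; the rubber yields up to 0.045, a hard stop. Each clockwise turn of the shaft, seen from above, moves it 20 mm on. It starts at 0 to 5 mm.
Not all that is in view belongs to the job. Leave any orange or turquoise look-alike of the crank alone.

How it is judged:
By the outcome, as a careful person would: the job done as asked, in the order asked, and still so for the second after the job is handed in, with the robot touching nothing.
It also fails if it takes over 72 s, if anything falls off the work surface, if the arm or the gripper's body presses on something with over 40 N, if the wrist force passes 120 N, or if a joint passes its speed limit or range.

### The arm

A 6-joint arm with a two-finger parallel gripper is mounted at the origin on the work surface. World frame = base frame: x ahead of the robot, y to its left, z up, the work surface at z = 0. Lengths are in m, angles in degrees, forces in N, time in s.
With the tool pointing down it reaches from about 0.3 to 0.75 m from the base axis. Payload 8.5 kg.
Tool frame: the origin (TCP) lies on the mounting face of the last link; the fingertips stand 173 mm ahead of it and the grasp point (between the pads) lies 155 mm ahead of it (env.tips_ahead is the distance from the TCP to the fingertips, in m); z points along the fingers, x is the direction in which the jaws open and shut, and the axes are right-handed (so a half turn about z gives the same grasp; the last joint's range is limited). The gripper opens to 85 mm and grips with 20 to 120 N. Pads are 22 mm wide; open, the fingers measure 114 mm over their backs; the gripper's body (76 mm by 85 mm) begins 54 mm behind the grasp point. The pads swing forward as they close: fully open they stand 13 mm farther back than shut.
Start: joints at [64.555, 21.807, 74.336, -0, 83.858, -12.336], TCP at [0.125, 0.536, 0.405] pointing down, gripper open.
Joint ranges: [-178.18, 178.18], [-50.72, 133.34], [12.68, 142.11], [-81.47, 261.47], [9.98, 163.14], [-165.26, 165.26]. Speed limits (degrees/s): [136.94, 136.94, 180, 180, 180, 180].

### API

Orientations are given as a 3x3 rotation matrix whose columns are the frame's x, y, z axes.
In Python, from rig import env gives the robot as it stands. The module is installed in compiled form; this text tells all that it offers.
- The arm moves only by the tool step_arm, never from a script. Its argument "increments" is a list of rows, each an object of numbers: "x", "y", "z": the shift along the tool's x, y, z in cm; "wx", "wy", "wz": the turn, a rotation vector about the tool's x, y, z in rad; "gripper": the finger opening in cm, from 0 to 8.54. A call has 1 to 20 rows; each row shifts and turns the commanded pose from where the row before left it, along the tool's axes as they then stand; what a row does not reach is not made up. A row lasts 1/10 s, in which the tool goes at most 50 mm and 8.59 degrees, less where a joint would pass 70% of its speed; a pose out of reach is approached as far as the arm can. A call with a gripper value outside its range is refused whole. The fingers move at their own pace and stop on an object; "newtons" is the grip in N (left out, the last holds). Time passes only in rows, so rows that do not move let the fingers close. It gives the time, the measured TCP pose, the force and the opening at its end, in the units of the state.
- env.observe(): the state, without advancing time (a new reading comes with each control period).
- env.get_image(name): name is "side" or "top"; returns a dict with "color" (480x640x3 uint8, blue, green, red), "camera_matrix" (3x3 intrinsics, pixels), "rvec" (rotation vector, rad) and "tvec" (3), from world to camera coordinates, as OpenCV has them. Camera axes: x right, y down, z forward; pixel columns grow to the right and rows downward; lengths in m; the calibration is good to about 2 mm. A picture is of the moment at which its call begins. There is no depth.
- env.close_job(): hands the job in, once; it reports no verdict.
The state is a dict: "time_s": time; "q": joint angles; "qvel": joint speeds; "joint_efforts": joint torques, N m; "position": TCP position; "tool_rot": TCP orientation; "ft_force": force on the tool from outside, world axes, zero at the start; "wrist_torque": the same for the moment, N m; "grip_width": finger opening in m.
Only numpy, scipy, OpenCV 4.12 (cv2) and the standard library are available. Lean on these libraries where they do the work, as an engineer would, in place of code of your own. Each camera call takes 0.05 s, during which the arm holds its last target. There are 200 camera calls.

## Working session

There is one attempt and no reset: what is moved stays moved. The work goes in short steps, Python scripts to look and compute and a tool call to move; the robot and the scene stay as the last step left them, time stands still between calls to the robot, and variables do not carry over. Pictures are saved under pics/ and viewed, about 8 in all and at most 12, crops included, and the job is handed in when it is done.

Besides the shell and the picture viewer there is one more tool, called after "Emit:" in YAML: its name, and indented under it one key for each argument. step_arm: Moves the arm, as the interface text tells. Its arguments: {"type":"object","properties":{"increments":{"type":"array"},"newtons":{"type":"number"}},"required":["increments"]}

```bash
mkdir -p pics
cat > h.py <<'E'
from rig import env
import cv2, numpy as np
def snap(n,f,crop=None,s=1):
    d=env.get_image(n); np.savez(f'pics/{n}.npz',**{k:np.array(v) for k,v in d.items()})
    im=d['color'].copy()
    cv2.imwrite(f'pics/{f}_raw.png',im)
    if crop: x0,y0,x1,y1=crop; im=im[y0:y1,x0:x1]
    cv2.imwrite(f'pics/{f}.png',cv2.resize(im,None,fx=s,fy=s,interpolation=cv2.INTER_CUBIC)); return d
def cam(n):
    d=np.load(f'pics/{n}.npz'); return d['camera_matrix'],d['rvec'],d['tvec']
def at(n,u,v,z):
    K,r,t=cam(n); R=cv2.Rodrigues(r)[0]; c=-R.T@t.ravel()
    ray=R.T@np.linalg.solve(K,[u,v,1]); return (c+ray*(z-c[2])/ray[2])
def proj(n,P):
    K,r,t=cam(n); return cv2.projectPoints(np.float64(P).reshape(-1,1,3),r,t,K,None)[0].reshape(-1,2)
E
python3 -c "
from h import *
snap('top','t0');snap('side','s0')
for n in('top','side'):
  K,r,t=cam(n);print(n,K[0,0],-cv2.Rodrigues(r)[0].T@t.ravel())
print(env.observe())"
```

```text
top 624.9739336509933 [0.32637675 0.01904254 1.4351268 ]
side 525.7433008165045 [-0.03639656 -0.60944987  0.62056005]
{'time_s': 0.1, 'q': array([ 6.45551853e+01,  2.18390718e+01,  7.43787132e+01,  2.00290315e-04,
        8.38586328e+01, -1.23372659e+01]), 'qvel': array([-0.02525106, -0.07465527, -0.19282716,  0.06416093,  0.00181731,
       -0.02308988]), 'joint_efforts': array([ 3.84868879e-03, -4.49218869e+01, -2.31663179e+01, -1.63384780e-04,
        3.59256032e-03,  2.57681023e-05]), 'position': array([0.12473089, 0.53563773, 0.40416516]), 'tool_rot': array([[ 2.26779621e-01,  9.73945928e-01, -5.76169474e-04],
       [ 9.73945228e-01, -2.26780169e-01, -1.20287501e-03],
       [-1.30219903e-03, -2.88369971e-04, -9.99999111e-01]]), 'ft_force': array([ 0.62480401, -0.28873525,  0.49334756]), 'wrist_torque': array([ 0.00481074,  0.04560343, -0.00714231]), 'grip_width': 0.08505699178993291}
```

View pics/t0.png

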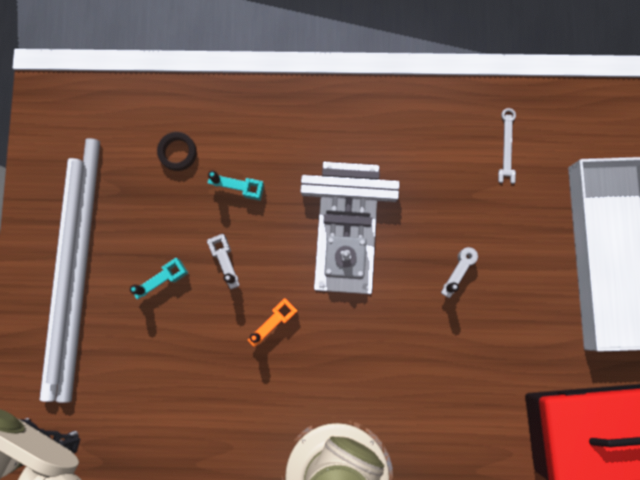

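View pics/s0.png

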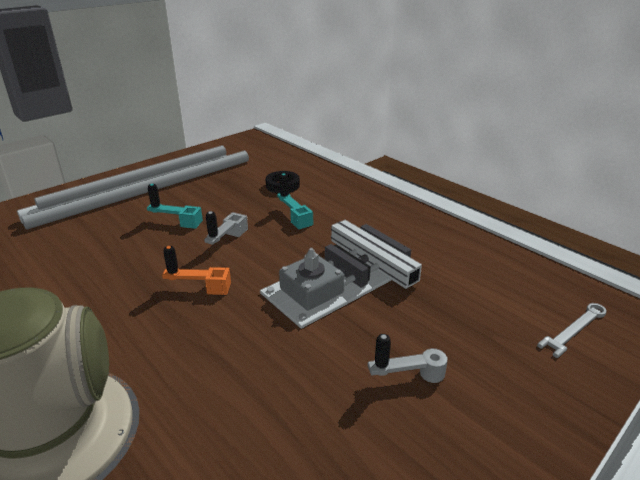

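The top view shows two grey cranks: one at about (218,243) with its knob at (233,281), and one at (468,256). In the side view the second has a cylindrical hub, at (433,365). The left one has a square hub, at (235,222), so it fits the description. The turquoise and orange ones are look-alikes. I'll confirm this in an enlarged crop.

```bash
python3 -c "
from h import *
im=cv2.imread('pics/t0_raw.png');s=cv2.imread('pics/s0_raw.png')
r=lambda i,x,y,w,h,k:cv2.resize(i[y:y+h,x:x+w],None,fx=k,fy=k,interpolation=cv2.INTER_CUBIC)
a=r(im,198,228,50,75,8); b=r(im,310,228,50,75,8)
cv2.imwrite('pics/c1.png',np.hstack([a,b]))
a=r(s,195,200,65,50,6); b=r(s,275,240,65,50,6)
cv2.imwrite('pics/c2.png',np.vstack([a,b]))"
```

```text
(no output)
```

View pics/c1.png

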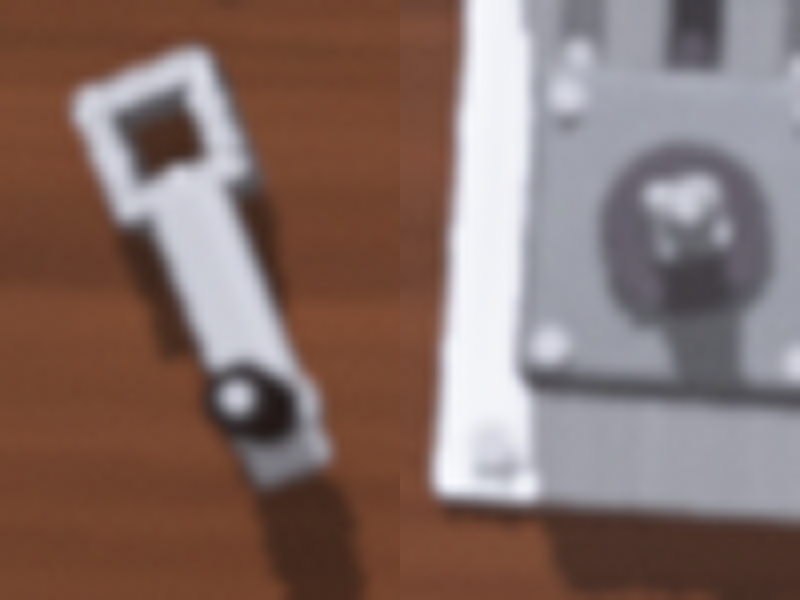

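View pics/c2.png

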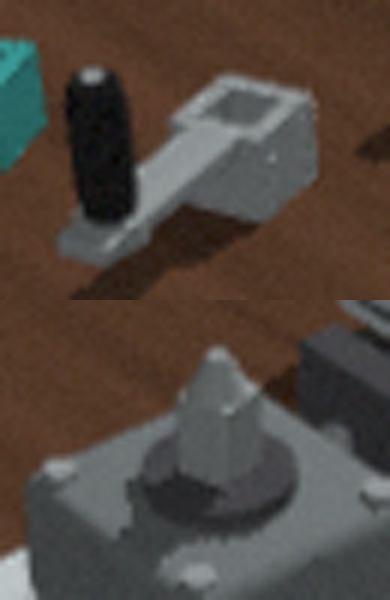

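The hub has a square socket, so this is the right crank. In c1 the hub corners read about (75,100), (205,48), (258,185) and (125,222). The knob top is at (238,398) and the collar centre at (686,233). In c2 the shaft shows a near vertical edge at u≈225, with its sides at 181 and 262.

```bash
python3 -c "
from h import *
c=np.array([[75,100],[205,48],[258,185],[125,222]])/8+[198,228]
P=np.array([at('top',*p,.036) for p in c]);h=P.mean(0);print('hub',h,P)
k=at('top',238/8+198,398/8+228,.091);d=k-h;print('knob',k,np.hypot(*d[:2]),np.degrees(np.arctan2(d[1],d[0])))
for a,b in((0,3),(1,2),(0,1),(3,2)):e=P[b]-P[a];print('edge',np.degrees(np.arctan2(e[1],e[0])),np.hypot(*e[:2]))
s=at('top',286/8+310,233/8+228,.062);print('sp',s, 'tip proj top',(proj('top',[*s[:2],.103])-[310,228])*8+[400,0])
print('side tip',(proj('side',[*s[:2],.103])-[275,240])*6+[0,300],'collar c',(proj('side',s)-[275,240])*6+[0,300])
# side hub check
for z in (.036,0):print('hub side',(proj('side',[*h[:2],z])-[195,200])*6)
print('knob side',(proj('side',[*k[:2],.091])-[195,200])*6)
for y in range(0,90,10):
  a=np.radians(y+45+90*np.arange(4));q=np.c_[s[0]+.01344*np.cos(a),s[1]+.01344*np.sin(a),np.full(4,.078)]
  p=((proj('side',q)-[275,240])*6+[0,300]);p=p[np.argsort(p[:,0])];print(y,p.round().tolist())
# box edges orientation: gearbox/plate edges
e=[at('top',*p,.055) for p in ((525/8-50+310,100/8+228),(525/8-50+310,375/8+228))];print(e)
"
```

```text
hub [0.50418716 0.27502661 0.036     ] [[0.51475271 0.30128631 0.036     ]
 [0.53030022 0.26495762 0.036     ]
 [0.49145023 0.24831348 0.036     ]
 [0.48024547 0.28554903 0.036     ]]
knob [0.42699869 0.2423918  0.091     ] 0.08380387761019385 -157.08165400497674
edge -155.48430268372968 0.03792639564725493
edge -156.80871289458386 0.042265228461517736
edge -66.83062259631468 0.039515806569698476
edge -73.25263371132336 0.03888486865234295
sp [ 0.47970663 -0.01220333  0.062     ] tip proj top [[689.73167809 216.07784407]]
side tip [[219.10968075 353.93845209]] collar c [[220.31362874 466.05435265]]
hub side [[242.99210936 105.94967807]]
hub side [[251.0558652  188.42418274]]
knob side [[95.65441719 77.03312742]]
0 [[176.0, 422.0], [217.0, 448.0], [223.0, 398.0], [264.0, 424.0]]
10 [[176.0, 426.0], [215.0, 398.0], [225.0, 448.0], [264.0, 420.0]]
20 [[177.0, 430.0], [208.0, 399.0], [232.0, 447.0], [262.0, 416.0]]
30 [[180.0, 434.0], [201.0, 401.0], [240.0, 446.0], [259.0, 412.0]]
40 [[184.0, 438.0], [194.0, 403.0], [246.0, 443.0], [255.0, 408.0]]
50 [[188.0, 406.0], [189.0, 441.0], [250.0, 405.0], [252.0, 440.0]]
60 [[183.0, 409.0], [195.0, 444.0], [244.0, 402.0], [257.0, 437.0]]
70 [[180.0, 413.0], [202.0, 446.0], [238.0, 400.0], [261.0, 433.0]]
80 [[177.0, 417.0], [209.0, 448.0], [230.0, 399.0], [263.0, 429.0]]
[array([0.51693503, 0.03300732, 0.055     ]), array([0.44017879, 0.03155273, 0.055     ])]
```

```bash
python3 -c "
from h import *
s=cv2.imread('pics/s0_raw.png',0)
for v in range(256,274): print(v,s[v,301:324].tolist())"
```

```text
256 [60, 58, 58, 76, 105, 85, 90, 93, 98, 99, 103, 95, 97, 113, 112, 112, 83, 95, 88, 56, 44, 29, 35]
257 [63, 61, 64, 75, 87, 87, 92, 94, 97, 97, 102, 114, 114, 116, 98, 86, 85, 97, 118, 104, 79, 51, 40]
258 [68, 71, 80, 85, 86, 90, 91, 89, 89, 91, 100, 130, 133, 88, 87, 84, 89, 99, 116, 120, 116, 90, 59]
259 [88, 95, 110, 96, 88, 88, 88, 89, 85, 88, 89, 94, 81, 78, 83, 82, 86, 103, 113, 117, 116, 116, 100]
260 [113, 117, 113, 97, 85, 87, 88, 89, 87, 90, 90, 91, 81, 86, 84, 83, 84, 100, 116, 115, 115, 117, 118]
261 [114, 112, 108, 88, 88, 87, 89, 87, 89, 87, 90, 92, 82, 83, 85, 84, 83, 93, 109, 115, 114, 117, 118]
262 [110, 101, 86, 75, 88, 91, 88, 89, 88, 86, 88, 92, 82, 82, 84, 82, 84, 84, 84, 100, 108, 111, 116]
263 [85, 69, 70, 78, 90, 91, 87, 90, 88, 86, 92, 90, 84, 80, 83, 81, 86, 81, 72, 73, 83, 101, 117]
264 [68, 65, 68, 77, 87, 88, 90, 88, 85, 87, 89, 90, 81, 83, 85, 83, 86, 79, 72, 73, 71, 80, 98]
265 [66, 70, 69, 74, 85, 88, 88, 89, 87, 85, 89, 90, 82, 85, 82, 85, 84, 77, 67, 70, 74, 73, 84]
266 [67, 69, 69, 73, 86, 85, 87, 88, 88, 87, 89, 89, 82, 81, 82, 84, 84, 79, 69, 69, 72, 74, 77]
267 [69, 73, 69, 67, 89, 85, 85, 88, 84, 87, 87, 86, 81, 83, 82, 85, 77, 72, 69, 72, 69, 74, 78]
268 [70, 72, 66, 50, 82, 80, 88, 87, 85, 86, 88, 88, 82, 85, 81, 80, 64, 69, 70, 69, 70, 71, 71]
269 [70, 63, 58, 38, 46, 54, 70, 80, 78, 88, 88, 88, 78, 78, 72, 71, 70, 65, 70, 72, 68, 72, 71]
270 [57, 37, 37, 40, 41, 42, 40, 48, 66, 81, 82, 81, 74, 66, 70, 72, 66, 67, 69, 68, 68, 71, 62]
271 [39, 41, 41, 38, 40, 38, 44, 35, 39, 37, 54, 70, 74, 72, 71, 73, 70, 72, 68, 69, 68, 59, 54]
272 [40, 39, 41, 39, 37, 38, 39, 39, 43, 39, 52, 54, 72, 72, 68, 72, 71, 69, 72, 67, 63, 47, 62]
273 [39, 40, 38, 39, 41, 39, 42, 39, 41, 52, 71, 69, 68, 71, 70, 70, 71, 66, 58, 48, 38, 43, 75]
```

Measured so far:
- **Hub:** (0.504, 0.275), yaw about -157°.
- **Spindle:** (0.480, -0.012), flats at about 16° (mod 90).

Next I move the gripper above the hub.

Emit:
step_arm:
  increments:
    - {"x": -1.4, "y": 3.57, "z": 0.6, "gripper": 8.5}
    - {"x": -1.4, "y": 3.57, "z": 0.6}
    - {"x": -1.4, "y": 3.57, "z": 0.6}
    - {"x": -1.4, "y": 3.57, "z": 0.6}
    - {"x": -1.4, "y": 3.57, "z": 0.6}
    - {"x": -1.4, "y": 3.57, "z": 0.6}
    - {"x": -1.4, "y": 3.57, "z": 0.6}
    - {"x": -1.4, "y": 3.57, "z": 0.6}
    - {"x": -1.4, "y": 3.57, "z": 0.6}
    - {"x": -1.4, "y": 3.57, "z": 0.6}
    - {"x": -1.4, "y": 3.57, "z": 0.6}
    - {"x": -1.4, "y": 3.57, "z": 0.6}
    - {"wz": -0.09}
    - {"wz": -0.09}
    - {"wz": -0.09}
    - {"wz": -0.09}
    - {"wz": -0.09}
    - {"wz": -0.09}
    - {"wz": -0.09}
    - {}

```text
invalid input at $.increments[0]: expected keys x, y, z, wx, wy, wz, gripper
```

```bash
cat >> h.py <<'E'
def go(x,y,z,yaw,show=True):
    "cm along tool axes and wz still to go from the measured pose; tool down; yaw of tool x in deg"
    o=env.observe(); R=np.array(o['tool_rot']); d=np.array([x,y,z])-o['position']
    cy=np.degrees(np.arctan2(R[1,0],R[0,0])); 
    print('t',round(o['time_s'],2),'pos',np.round(o['position'],4),'yaw',round(cy,2),'q',np.round(o['q'],1),'F',np.round(o['ft_force'],1),'T',np.round(o['wrist_torque'],2),'w',round(o['grip_width'],4))
    print('shift cm',np.round(R.T@d*100,2),'wz',round(-np.radians((yaw-cy+180)%360-180),3))
E
python3 -c "
from h import *
go(.504,.275,.178,113);print(env.observe()['tool_rot'],env.tips_ahead);snap('top','t1',(150,190,310,310),5)"
```

```text
t 0.1 pos [0.1247 0.5356 0.4042] yaw 76.89 q [ 64.6  21.8  74.4   0.   83.9 -12.3] F [ 0.6 -0.3  0.5] T [ 0.    0.05 -0.01] w 0.0851
shift cm [-16.75  42.86  22.63] wz -0.63
[[ 2.26779621e-01  9.73945928e-01 -5.76169474e-04]
 [ 9.73945228e-01 -2.26780169e-01 -1.20287501e-03]
 [-1.30219903e-03 -2.88369971e-04 -9.99999111e-01]] 0.1734
```

View pics/t1.png

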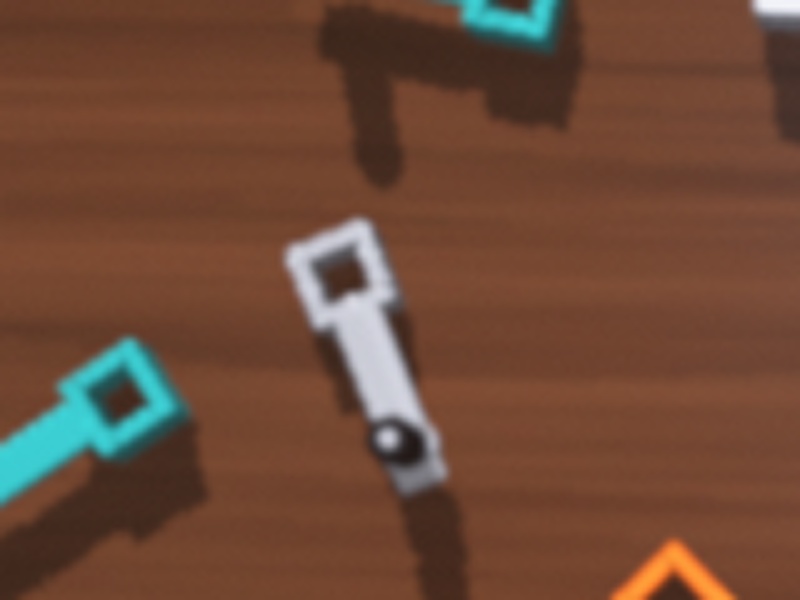

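The call was refused because every row needs all the keys. The picture shows the crank unmoved, hub at crop (343,275).

Emit:
step_arm:
  increments:
    - {"x": -1.4, "y": 3.57, "z": 0.6, "wx": 0, "wy": 0, "wz": 0, "gripper": 8.5}
    - {"x": -1.4, "y": 3.57, "z": 0.6, "wx": 0, "wy": 0, "wz": 0, "gripper": 8.5}
    - {"x": -1.4, "y": 3.57, "z": 0.6, "wx": 0, "wy": 0, "wz": 0, "gripper": 8.5}
    - {"x": -1.4, "y": 3.57, "z": 0.6, "wx": 0, "wy": 0, "wz": 0, "gripper": 8.5}
    - {"x": -1.4, "y": 3.57, "z": 0.6, "wx": 0, "wy": 0, "wz": 0, "gripper": 8.5}
    - {"x": -1.4, "y": 3.57, "z": 0.6, "wx": 0, "wy": 0, "wz": 0, "gripper": 8.5}
    - {"x": -1.4, "y": 3.57, "z": 0.6, "wx": 0, "wy": 0, "wz": 0, "gripper": 8.5}
    - {"x": -1.4, "y": 3.57, "z": 0.6, "wx": 0, "wy": 0, "wz": 0, "gripper": 8.5}
    - {"x": -1.4, "y": 3.57, "z": 0.6, "wx": 0, "wy": 0, "wz": 0, "gripper": 8.5}
    - {"x": -1.4, "y": 3.57, "z": 0.6, "wx": 0, "wy": 0, "wz": 0, "gripper": 8.5}
    - {"x": -1.4, "y": 3.57, "z": 0.6, "wx": 0, "wy": 0, "wz": 0, "gripper": 8.5}
    - {"x": -1.4, "y": 3.57, "z": 0.6, "wx": 0, "wy": 0, "wz": 0, "gripper": 8.5}
    - {"x": 0, "y": 0, "z": 0, "wx": 0, "wy": 0, "wz": -0.09, "gripper": 8.5}
    - {"x": 0, "y": 0, "z": 0, "wx": 0, "wy": 0, "wz": -0.09, "gripper": 8.5}
    - {"x": 0, "y": 0, "z": 0, "wx": 0, "wy": 0, "wz": -0.09, "gripper": 8.5}
    - {"x": 0, "y": 0, "z": 0, "wx": 0, "wy": 0, "wz": -0.09, "gripper": 8.5}
    - {"x": 0, "y": 0, "z": 0, "wx": 0, "wy": 0, "wz": -0.09, "gripper": 8.5}
    - {"x": 0, "y": 0, "z": 0, "wx": 0, "wy": 0, "wz": -0.09, "gripper": 8.5}
    - {"x": 0, "y": 0, "z": 0, "wx": 0, "wy": 0, "wz": -0.09, "gripper": 8.5}
    - {"x": 0, "y": 0, "z": 0, "wx": 0, "wy": 0, "wz": 0, "gripper": 8.5}

```text
time_s: 2.15
position: [0.5038, 0.2749, 0.3325]
tool_rot: [[-0.391, 0.92, -0.001], [0.92, 0.391, -0.0], [0.0, -0.001, -1.0]]
ft_force: [0.3, 0.6, 0.2]
grip_width: 0.0853
```

```bash
python3 -c "
from h import *
go(.504,.275,.178,113)"
```

```text
t 2.15 pos [0.5038 0.2749 0.3325] yaw 113.03 q [ 16.8  27.6  77.2  -0.   75.2 -96.2] F [0.3 0.6 0.2] T [-0.03 -0.03 -0.02] w 0.0853
shift cm [1.000e-02 3.000e-02 1.545e+01] wz 0.001
```

Emit:
step_arm:
  increments:
    - {"x": 0, "y": 0, "z": 2.5, "wx": 0, "wy": 0, "wz": 0, "gripper": 8.5}
    - {"x": 0, "y": 0, "z": 2.5, "wx": 0, "wy": 0, "wz": 0, "gripper": 8.5}
    - {"x": 0, "y": 0, "z": 2.5, "wx": 0, "wy": 0, "wz": 0, "gripper": 8.5}
    - {"x": 0, "y": 0, "z": 2.5, "wx": 0, "wy": 0, "wz": 0, "gripper": 8.5}
    - {"x": 0, "y": 0, "z": 2.5, "wx": 0, "wy": 0, "wz": 0, "gripper": 8.5}
    - {"x": 0, "y": 0, "z": 1.5, "wx": 0, "wy": 0, "wz": 0, "gripper": 8.5}
    - {"x": 0, "y": 0, "z": 1.0, "wx": 0, "wy": 0, "wz": 0, "gripper": 8.5}
    - {"x": 0, "y": 0, "z": 0.4, "wx": 0, "wy": 0, "wz": 0, "gripper": 8.5}
    - {"x": 0, "y": 0, "z": 0, "wx": 0, "wy": 0, "wz": 0, "gripper": 3.0}
    - {"x": 0, "y": 0, "z": 0, "wx": 0, "wy": 0, "wz": 0, "gripper": 3.0}
    - {"x": 0, "y": 0, "z": 0, "wx": 0, "wy": 0, "wz": 0, "gripper": 3.0}
    - {"x": 0, "y": 0, "z": 0, "wx": 0, "wy": 0, "wz": 0, "gripper": 3.0}
    - {"x": 0, "y": 0, "z": 0, "wx": 0, "wy": 0, "wz": 0, "gripper": 3.0}
    - {"x": 0, "y": 0, "z": 0, "wx": 0, "wy": 0, "wz": 0, "gripper": 3.0}
    - {"x": 0, "y": 0, "z": 0, "wx": 0, "wy": 0, "wz": 0, "gripper": 3.0}
    - {"x": 0, "y": 0, "z": 0, "wx": 0, "wy": 0, "wz": 0, "gripper": 3.0}
  newtons: 60

```text
time_s: 3.75
position: [0.504, 0.2751, 0.1798]
tool_rot: [[-0.39, 0.921, 0.002], [0.921, 0.39, 0.001], [0.0, 0.002, -1.0]]
ft_force: [-1.3, 0.8, 6.6]
grip_width: 0.0385
```

```bash
python3 -c "
from h import *
go(.504,.275,.30,113)"
```

```text
t 3.75 pos [0.504  0.2751 0.1798] yaw 112.98 q [ 16.8  38.5  86.7   0.   54.7 -96.2] F [-1.3  0.8  6.6] T [ 0.17  0.26 -0.04] w 0.0385
shift cm [-1.000e-02  2.000e-02 -1.202e+01] wz -0.0
```

Emit:
step_arm:
  increments:
    - {"x": 0, "y": 0, "z": -1, "wx": 0, "wy": 0, "wz": 0, "gripper": 3.0}
    - {"x": 0, "y": 0, "z": -2, "wx": 0, "wy": 0, "wz": 0, "gripper": 3.0}
    - {"x": 0, "y": 0, "z": -2.5, "wx": 0, "wy": 0, "wz": 0, "gripper": 3.0}
    - {"x": 0, "y": 0, "z": -2.5, "wx": 0, "wy": 0, "wz": 0, "gripper": 3.0}
    - {"x": 0, "y": 0, "z": -2.5, "wx": 0, "wy": 0, "wz": 0, "gripper": 3.0}
    - {"x": 0, "y": 0, "z": -2.5, "wx": 0, "wy": 0, "wz": 0, "gripper": 3.0}
    - {"x": 0, "y": 0, "z": -1, "wx": 0, "wy": 0, "wz": 0, "gripper": 3.0}
    - {"x": -1.27, "y": -0.68, "z": 0, "wx": 0, "wy": 0, "wz": 0, "gripper": 3.0}
    - {"x": -2.55, "y": -1.35, "z": 0, "wx": 0, "wy": 0, "wz": 0, "gripper": 3.0}
    - {"x": -2.55, "y": -1.35, "z": 0, "wx": 0, "wy": 0, "wz": 0, "gripper": 3.0}
    - {"x": -2.55, "y": -1.35, "z": 0, "wx": 0, "wy": 0, "wz": 0, "gripper": 3.0}
    - {"x": -2.55, "y": -1.35, "z": 0, "wx": 0, "wy": 0, "wz": 0, "gripper": 3.0}
    - {"x": -2.55, "y": -1.35, "z": 0, "wx": 0, "wy": 0, "wz": 0, "gripper": 3.0}
    - {"x": -2.55, "y": -1.35, "z": 0, "wx": 0, "wy": 0, "wz": 0, "gripper": 3.0}
    - {"x": -2.55, "y": -1.35, "z": 0, "wx": 0, "wy": 0, "wz": 0, "gripper": 3.0}
    - {"x": -2.55, "y": -1.35, "z": 0, "wx": 0, "wy": 0, "wz": 0, "gripper": 3.0}
    - {"x": -2.55, "y": -1.35, "z": 0, "wx": 0, "wy": 0, "wz": 0, "gripper": 3.0}
    - {"x": -1.27, "y": -0.68, "z": 0, "wx": 0, "wy": 0, "wz": 0.061, "gripper": 3.0}
    - {"x": 0, "y": 0, "z": 0, "wx": 0, "wy": 0, "wz": 0.061, "gripper": 3.0}
    - {"x": 0, "y": 0, "z": 0, "wx": 0, "wy": 0, "wz": 0, "gripper": 3.0}

```text
time_s: 5.75
position: [0.4784, -0.0134, 0.3176]
tool_rot: [[-0.274, 0.962, -0.003], [0.962, 0.274, 0.001], [0.001, -0.002, -1.0]]
ft_force: [0.2, -0.1, -3.5]
grip_width: 0.0381
```

```bash
python3 -c "
from h import *
go(.4797,-.0122,.24,106)
snap('side','s1',(190,130,390,280),4)
snap('top','t2')
p=env.observe()['position']
print([((proj('side',[p[0]+.0195*a,p[1]+.0195*b,p[2]-.178])-[190,130])*4).round().tolist() for a,b in((0,0),)])"
```

```text
t 5.75 pos [ 0.4784 -0.0134  0.3176] yaw 105.88 q [ -15.8   19.9   93.4   -0.    66.8 -121.7] F [ 0.2 -0.1 -3.5] T [-0.05 -0.05  0.02] w 0.0381
shift cm [0.07 0.18 7.76] wz -0.002
[[[484.0, 407.0]]]
```

View pics/s1.png

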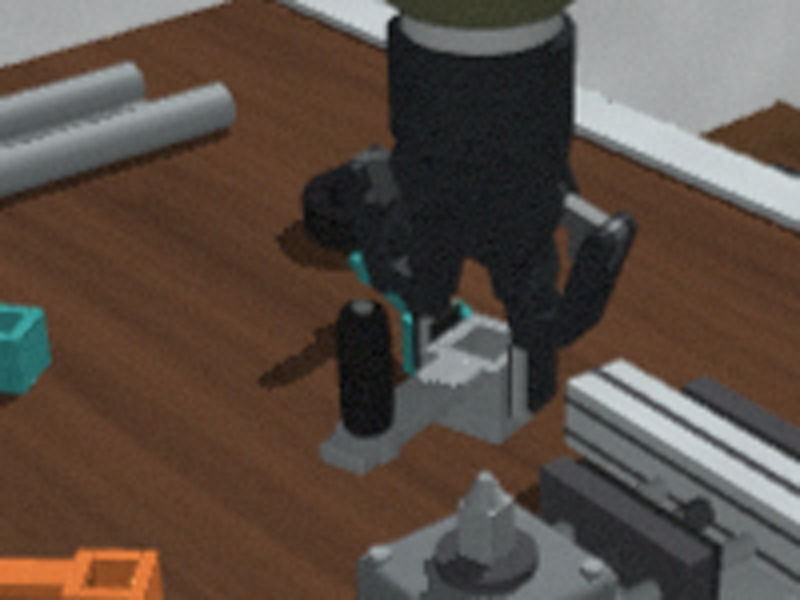

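The crank hangs level in the gripper above the shaft. Its hub's lower near corner is at about (498,440) and the hole centre at about (483,343). I'll compare these with the prediction.

```bash
python3 -c "
from h import *
p=env.observe()['position'];a=np.radians(-164)
c,s=np.cos(a),np.sin(a)
def w(x,y,z): return [p[0]+c*x-s*y,p[1]+s*x+c*y,p[2]-.1798+z]
for z in(0,.036):
  print(z,[((proj('side',w(x*.0195,y*.0195,z))-[190,130])*4+1.5).round().tolist()[0] for x,y in((0,0),(1,1),(1,-1),(-1,-1),(-1,1))])
print('knob',((proj('side',w(.085,0,.091))-[190,130])*4+1.5).round(), 'top',proj('top',w(.085,0,.091)))
im=cv2.imread('pics/t2_raw.png');u,v=proj('top',w(.04,0,.05))[0].astype(int)
print(u,v);cv2.imwrite('pics/c3.png',cv2.resize(im[v-38:v+37,u-50:u+50],None,fx=8,fy=8,interpolation=cv2.INTER_CUBIC))"
```

```text
0 [[486.0, 412.0], [499.0, 445.0], [424.0, 419.0], [473.0, 381.0], [547.0, 404.0]]
0.036 [[485.0, 340.0], [499.0, 372.0], [422.0, 348.0], [472.0, 310.0], [547.0, 333.0]]
knob [[365. 309.]] top [[359.6905624  290.50316285]]
352 269
```

View pics/c3.png

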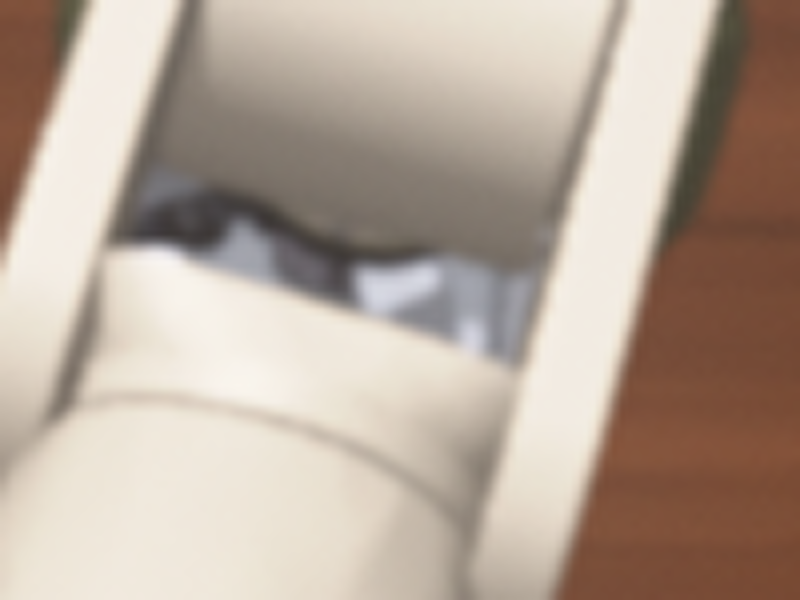

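The side view agrees with the prediction to within 1 mm; the arm hides the hub in the top view. Next I correct the offset and start down.

Emit:
step_arm:
  increments:
    - {"x": 0.15, "y": 0.15, "z": 0, "wx": 0, "wy": 0, "wz": 0, "gripper": 3.0}
    - {"x": 0, "y": 0, "z": 1, "wx": 0, "wy": 0, "wz": 0, "gripper": 3.0}
    - {"x": 0, "y": 0, "z": 1, "wx": 0, "wy": 0, "wz": 0, "gripper": 3.0}
    - {"x": 0, "y": 0, "z": 1, "wx": 0, "wy": 0, "wz": 0, "gripper": 3.0}
    - {"x": 0, "y": 0, "z": 0, "wx": 0, "wy": 0, "wz": 0, "gripper": 3.0}
    - {"x": 0, "y": 0, "z": 0, "wx": 0, "wy": 0, "wz": 0, "gripper": 3.0}

```text
time_s: 6.45
position: [0.4801, -0.0107, 0.2884]
tool_rot: [[-0.276, 0.961, -0.001], [0.961, 0.276, 0.0], [0.0, -0.001, -1.0]]
ft_force: [-0.5, 0.3, -2.7]
grip_width: 0.0382
```

```bash
python3 -c "
from h import *
go(.4794,-.0114,.24,106)"
```

```text
t 6.45 pos [ 0.4801 -0.0107  0.2884] yaw 106.0 q [ -15.4   22.3   95.5   -0.    62.3 -121.4] F [-0.5  0.3 -2.7] T [ 0.06 -0.03  0.01] w 0.0382
shift cm [-0.05 -0.09  4.84] wz 0.0
```

Emit:
step_arm:
  increments:
    - {"x": -0.05, "y": -0.08, "z": 0.4, "wx": 0, "wy": 0, "wz": 0, "gripper": 3.0}
    - {"x": 0, "y": 0, "z": 0.4, "wx": 0, "wy": 0, "wz": 0, "gripper": 3.0}
    - {"x": 0, "y": 0, "z": 0.4, "wx": 0, "wy": 0, "wz": 0, "gripper": 3.0}
    - {"x": 0, "y": 0, "z": 0.4, "wx": 0, "wy": 0, "wz": 0, "gripper": 3.0}
    - {"x": 0, "y": 0, "z": 0.3, "wx": 0, "wy": 0, "wz": 0, "gripper": 3.0}
    - {"x": 0, "y": 0, "z": 0.3, "wx": 0, "wy": 0, "wz": 0, "gripper": 3.0}
    - {"x": 0, "y": 0, "z": 0.2, "wx": 0, "wy": 0, "wz": 0, "gripper": 3.0}
    - {"x": 0, "y": 0, "z": 0, "wx": 0, "wy": 0, "wz": 0, "gripper": 3.0}

```text
time_s: 7.25
position: [0.4794, -0.0114, 0.2645]
tool_rot: [[-0.276, 0.961, -0.0], [0.961, 0.276, 0.0], [0.0, -0.0, -1.0]]
ft_force: [-0.5, -0.1, -3.5]
grip_width: 0.0381
```

```bash
python3 -c "
from h import *
go(.4794,-.0114,.2418,106)"
```

```text
t 7.25 pos [ 0.4794 -0.0114  0.2645] yaw 106.0 q [ -15.5   24.2   97.4   -0.    58.4 -121.5] F [-0.5 -0.1 -3.5] T [-0.03 -0.07 -0.03] w 0.0381
shift cm [-0.   -0.    2.27] wz 0.0
```

The hub's underside is past the shaft's shoulder with no contact force, so I continue down.

Emit:
step_arm:
  increments:
    - {"x": 0, "y": 0, "z": 0.4, "wx": 0, "wy": 0, "wz": 0, "gripper": 3.0}
    - {"x": 0, "y": 0, "z": 0.4, "wx": 0, "wy": 0, "wz": 0, "gripper": 3.0}
    - {"x": 0, "y": 0, "z": 0.4, "wx": 0, "wy": 0, "wz": 0, "gripper": 3.0}
    - {"x": 0, "y": 0, "z": 0.4, "wx": 0, "wy": 0, "wz": 0, "gripper": 3.0}
    - {"x": 0, "y": 0, "z": 0.3, "wx": 0, "wy": 0, "wz": 0, "gripper": 3.0}
    - {"x": 0, "y": 0, "z": 0.2, "wx": 0, "wy": 0, "wz": 0, "gripper": 3.0}
    - {"x": 0, "y": 0, "z": 0, "wx": 0, "wy": 0, "wz": 0, "gripper": 3.0}

```text
time_s: 7.95
position: [0.4794, -0.0114, 0.2435]
tool_rot: [[-0.276, 0.961, -0.0], [0.961, 0.276, 0.0], [0.0, -0.0, -1.0]]
ft_force: [0.3, 0.1, -3.6]
grip_width: 0.0382
```

```bash
python3 -c "
from h import *
go(.4794,-.0114,.2418,106)"
```

```text
t 7.95 pos [ 0.4794 -0.0114  0.2435] yaw 105.99 q [ -15.5   26.1   98.8    0.    55.2 -121.5] F [ 0.3  0.1 -3.6] T [ 0.01 -0.04  0.01] w 0.0382
shift cm [ 0.   -0.    0.17] wz -0.0
```

Now down the last 1.5–2 mm, release, and rise.

Emit:
step_arm:
  increments:
    - {"x": 0, "y": 0, "z": 0.1, "wx": 0, "wy": 0, "wz": 0, "gripper": 3.0}
    - {"x": 0, "y": 0, "z": 0.1, "wx": 0, "wy": 0, "wz": 0, "gripper": 3.0}
    - {"x": 0, "y": 0, "z": 0, "wx": 0, "wy": 0, "wz": 0, "gripper": 3.0}

```text
time_s: 8.25
position: [0.4795, -0.0114, 0.2418]
tool_rot: [[-0.276, 0.961, 0.0], [0.961, 0.276, -0.0], [-0.0, 0.0, -1.0]]
ft_force: [0.3, -0.7, -2.9]
grip_width: 0.0382
```

Emit:
step_arm:
  increments:
    - {"x": 0, "y": 0, "z": 0, "wx": 0, "wy": 0, "wz": 0, "gripper": 8.5}
    - {"x": 0, "y": 0, "z": 0, "wx": 0, "wy": 0, "wz": 0, "gripper": 8.5}
    - {"x": 0, "y": 0, "z": 0, "wx": 0, "wy": 0, "wz": 0, "gripper": 8.5}
    - {"x": 0, "y": 0, "z": 0, "wx": 0, "wy": 0, "wz": 0, "gripper": 8.5}
    - {"x": 0, "y": 0, "z": 0, "wx": 0, "wy": 0, "wz": 0, "gripper": 8.5}
    - {"x": 0, "y": 0, "z": -1, "wx": 0, "wy": 0, "wz": 0, "gripper": 8.5}
    - {"x": 0, "y": 0, "z": -2.5, "wx": 0, "wy": 0, "wz": 0, "gripper": 8.5}
    - {"x": 0, "y": 0, "z": -3, "wx": 0, "wy": 0, "wz": 0, "gripper": 8.5}
    - {"x": 0, "y": 0, "z": -3, "wx": 0, "wy": 0, "wz": 0, "gripper": 8.5}
    - {"x": 0, "y": 0, "z": -3, "wx": 0, "wy": 0, "wz": 0, "gripper": 8.5}
    - {"x": 0, "y": 0, "z": -1, "wx": 0, "wy": 0, "wz": 0, "gripper": 8.5}
    - {"x": 0, "y": 0, "z": 0, "wx": 0, "wy": 0, "wz": 0, "gripper": 8.5}

```text
time_s: 9.45
position: [0.4793, -0.0113, 0.378]
tool_rot: [[-0.276, 0.961, 0.003], [0.961, 0.276, -0.001], [-0.002, 0.003, -1.0]]
ft_force: [-0.0, 0.3, -0.3]
grip_width: 0.0849
```

```bash
python3 -c "
from h import *
snap('side','s2',(220,170,380,290),5)
a=np.radians(-164);k=[.4794+.085*np.cos(a),-.0114+.085*np.sin(a)]
print('knob',k,((proj('side',[*k,.153])-[220,170])*5+2),'hub top c',((proj('side',[.4794,-.0114,.098])-[220,170])*5+2))
go(*k,.29,106)"
```

```text
knob [np.float64(0.3976927558452429), np.float64(-0.03482917524444494)] [[314.47795375 389.25713883]] hub top c [[457.60634644 407.96833864]]
t 9.5 pos [ 0.4792 -0.0113  0.3766] yaw 106.0 q [ -15.5   16.2   87.9   -0.    75.9 -121.5] F [-0.4 -0.1 -0.9] T [ 0.04  0.01 -0.01] w 0.0852
shift cm [-0.01 -8.48  8.65] wz -0.0
```

View pics/s2.png

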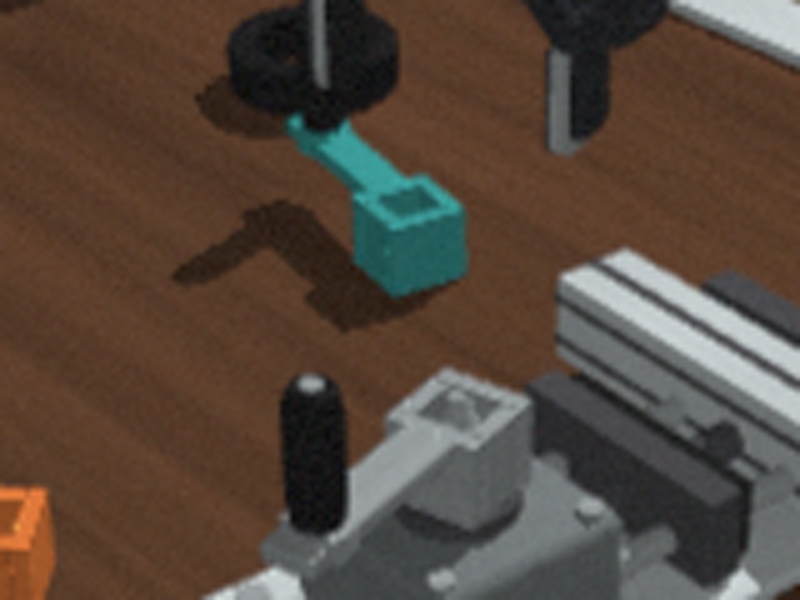

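The crank is seated on the collar: the hub top centre at (457,408) matches the prediction, and the knob top is at (312,384). Next I grip the knob.

Emit:
step_arm:
  increments:
    - {"x": 0, "y": -2.5, "z": 0, "wx": 0, "wy": 0, "wz": 0, "gripper": 8.5}
    - {"x": 0, "y": -3, "z": 0, "wx": 0, "wy": 0, "wz": 0, "gripper": 8.5}
    - {"x": 0, "y": -3, "z": 0, "wx": 0, "wy": 0, "wz": 0, "gripper": 8.5}
    - {"x": 0, "y": 0, "z": 2, "wx": 0, "wy": 0, "wz": 0, "gripper": 6.0}
    - {"x": 0, "y": 0, "z": 2, "wx": 0, "wy": 0, "wz": 0, "gripper": 6.0}
    - {"x": 0, "y": 0, "z": 2, "wx": 0, "wy": 0, "wz": 0, "gripper": 6.0}
    - {"x": 0, "y": 0, "z": 2, "wx": 0, "wy": 0, "wz": 0, "gripper": 6.0}
    - {"x": 0, "y": 0, "z": 1, "wx": 0, "wy": 0, "wz": 0, "gripper": 6.0}
    - {"x": 0, "y": 0, "z": 0, "wx": 0, "wy": 0, "wz": 0, "gripper": 1.5}
    - {"x": 0, "y": 0, "z": 0, "wx": 0, "wy": 0, "wz": 0, "gripper": 1.5}
    - {"x": 0, "y": 0, "z": 0, "wx": 0, "wy": 0, "wz": 0, "gripper": 1.5}
    - {"x": 0, "y": 0, "z": 0, "wx": 0, "wy": 0, "wz": 0, "gripper": 1.5}
    - {"x": 0, "y": 0, "z": 0, "wx": 0, "wy": 0, "wz": 0, "gripper": 1.5}
    - {"x": 0, "y": 0, "z": 0, "wx": 0, "wy": 0, "wz": 0, "gripper": 1.5}
  newtons: 40

```text
time_s: 10.9
position: [0.3977, -0.0348, 0.2869]
tool_rot: [[-0.276, 0.961, 0.0], [0.961, 0.276, -0.0], [-0.0, 0.0, -1.0]]
ft_force: [-0.5, -0.6, 0.2]
grip_width: 0.0208
```

```bash
python3 -c "
from h import *
go(.3977,-.0348,.286,106)"
```

```text
t 10.9 pos [ 0.3977 -0.0348  0.2869] yaw 106.0 q [ -22.1   15.4  107.5   -0.    57.1 -128.1] F [-0.5 -0.6  0.2] T [-0.04  0.13  0.01] w 0.0208
shift cm [0.   0.   0.09] wz -0.0
```

The knob is gripped at 20.8 mm. I wind the first half turn at 9° per row.

Emit:
step_arm:
  increments:
    - {"x": 1.33, "y": 0.1, "z": 0, "wx": 0, "wy": 0, "wz": 0, "gripper": 1.5}
    - {"x": 1.3, "y": 0.32, "z": 0, "wx": 0, "wy": 0, "wz": 0, "gripper": 1.5}
    - {"x": 1.23, "y": 0.51, "z": 0, "wx": 0, "wy": 0, "wz": 0, "gripper": 1.5}
    - {"x": 1.14, "y": 0.69, "z": 0, "wx": 0, "wy": 0, "wz": 0, "gripper": 1.5}
    - {"x": 1.01, "y": 0.87, "z": 0, "wx": 0, "wy": 0, "wz": 0, "gripper": 1.5}
    - {"x": 0.87, "y": 1.01, "z": 0, "wx": 0, "wy": 0, "wz": 0, "gripper": 1.5}
    - {"x": 0.69, "y": 1.14, "z": 0, "wx": 0, "wy": 0, "wz": 0, "gripper": 1.5}
    - {"x": 0.51, "y": 1.23, "z": 0, "wx": 0, "wy": 0, "wz": 0, "gripper": 1.5}
    - {"x": 0.32, "y": 1.3, "z": 0, "wx": 0, "wy": 0, "wz": 0, "gripper": 1.5}
    - {"x": 0.1, "y": 1.33, "z": 0, "wx": 0, "wy": 0, "wz": 0, "gripper": 1.5}
    - {"x": 0, "y": 0, "z": 0, "wx": 0, "wy": 0, "wz": 0, "gripper": 1.5}

```text
time_s: 12.0
position: [0.4571, 0.0712, 0.2868]
tool_rot: [[-0.276, 0.961, 0.001], [0.961, 0.276, 0.001], [0.001, 0.001, -1.0]]
ft_force: [-0.2, 4.0, 4.5]
grip_width: 0.0205
```

```bash
cat >> h.py <<'E'
def ph():
    o=env.observe();p=o['position'];d=p[:2]-np.array([.4794,-.0114])
    print('t',round(o['time_s'],2),'z',round(p[2],4),'r',np.hypot(*d).round(4),'phi',round((-164-np.degrees(np.arctan2(d[1],d[0])))%360,1),'F',np.round(o['ft_force'],1),'T',np.round(o['wrist_torque'],2),'w',round(o['grip_width'],4),'q',np.round(o['q']))
    u=d/np.hypot(*d);f=o['ft_force'];print('F radial',round(f[0]*u[0]+f[1]*u[1],1),'F against cw',round(-f[0]*u[1]+f[1]*u[0],1))
E
python3 -c "
from h import *
ph()"
```

```text
t 12.0 z 0.2868 r 0.0856 phi 90.9 F [-0.2  4.   4.5] T [ 0.63 -0.    0.02] w 0.0205 q [  -6.   21.   98.    0.   61. -112.]
F radial 4.0 F against cw -0.8
```

Emit:
step_arm:
  increments:
    - {"x": -0.1, "y": 1.33, "z": 0, "wx": 0, "wy": 0, "wz": 0, "gripper": 1.5}
    - {"x": -0.32, "y": 1.3, "z": 0, "wx": 0, "wy": 0, "wz": 0, "gripper": 1.5}
    - {"x": -0.51, "y": 1.23, "z": 0, "wx": 0, "wy": 0, "wz": 0, "gripper": 1.5}
    - {"x": -0.69, "y": 1.14, "z": 0, "wx": 0, "wy": 0, "wz": 0, "gripper": 1.5}
    - {"x": -0.87, "y": 1.01, "z": 0, "wx": 0, "wy": 0, "wz": 0, "gripper": 1.5}
    - {"x": -1.01, "y": 0.87, "z": 0, "wx": 0, "wy": 0, "wz": 0, "gripper": 1.5}
    - {"x": -1.14, "y": 0.69, "z": 0, "wx": 0, "wy": 0, "wz": 0, "gripper": 1.5}
    - {"x": -1.23, "y": 0.51, "z": 0, "wx": 0, "wy": 0, "wz": 0, "gripper": 1.5}
    - {"x": -1.3, "y": 0.32, "z": 0, "wx": 0, "wy": 0, "wz": 0, "gripper": 1.5}
    - {"x": -1.33, "y": 0.1, "z": 0, "wx": 0, "wy": 0, "wz": 0, "gripper": 1.5}
    - {"x": -1.33, "y": -0.1, "z": 0, "wx": 0, "wy": 0, "wz": 0, "gripper": 1.5}
    - {"x": -1.3, "y": -0.32, "z": 0, "wx": 0, "wy": 0, "wz": 0, "gripper": 1.5}
    - {"x": -1.23, "y": -0.51, "z": 0, "wx": 0, "wy": 0, "wz": 0, "gripper": 1.5}
    - {"x": -1.14, "y": -0.69, "z": 0, "wx": 0, "wy": 0, "wz": 0, "gripper": 1.5}
    - {"x": -1.01, "y": -0.87, "z": 0, "wx": 0, "wy": 0, "wz": 0, "gripper": 1.5}
    - {"x": -0.87, "y": -1.01, "z": 0, "wx": 0, "wy": 0, "wz": 0, "gripper": 1.5}
    - {"x": -0.69, "y": -1.14, "z": 0, "wx": 0, "wy": 0, "wz": 0, "gripper": 1.5}
    - {"x": -0.51, "y": -1.23, "z": 0, "wx": 0, "wy": 0, "wz": 0, "gripper": 1.5}
    - {"x": -0.32, "y": -1.3, "z": 0, "wx": 0, "wy": 0, "wz": 0, "gripper": 1.5}
    - {"x": -0.1, "y": -1.33, "z": 0, "wx": 0, "wy": 0, "wz": 0, "gripper": 1.5}

```text
time_s: 14.0
position: [0.5017, -0.0934, 0.2866]
tool_rot: [[-0.275, 0.961, -0.0], [0.961, 0.275, 0.001], [0.001, -0.0, -1.0]]
ft_force: [1.0, 6.4, 0.5]
grip_width: 0.0209
```

```bash
python3 -c "
from h import *
ph();snap('side','s3',(220,170,420,320),4)"
```

```text
t 14.0 z 0.2866 r 0.0849 phi 270.8 F [1.  6.4 0.5] T [ 1.43 -0.04 -0.03] w 0.0209 q [ -24.   25.   91.    0.   64. -130.]
F radial -5.9 F against cw 2.7
```

View pics/s3.png

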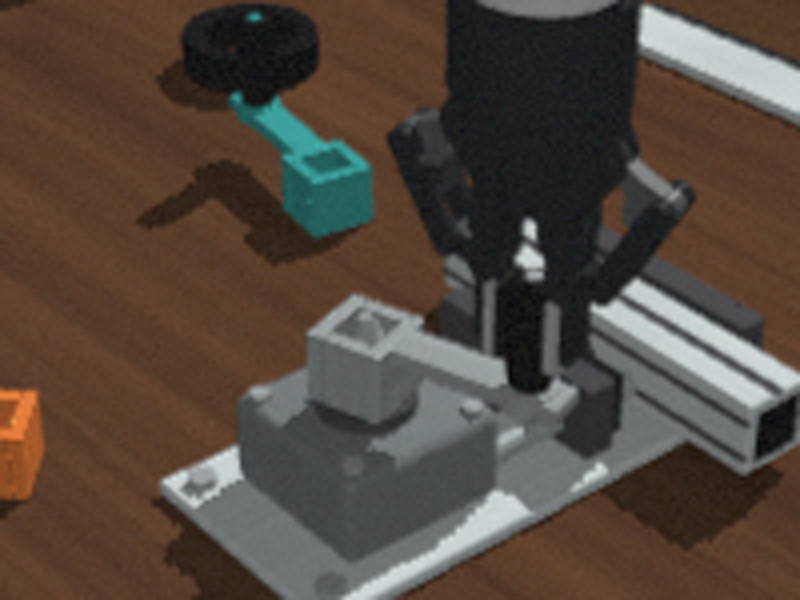

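The crank turns seated and the jaw (dark block at about (590,405)) has advanced. I carry on for another half turn.

Emit:
step_arm:
  increments:
    - {"x": 0.1, "y": -1.33, "z": 0, "wx": 0, "wy": 0, "wz": 0, "gripper": 1.5}
    - {"x": 0.32, "y": -1.3, "z": 0, "wx": 0, "wy": 0, "wz": 0, "gripper": 1.5}
    - {"x": 0.51, "y": -1.23, "z": 0, "wx": 0, "wy": 0, "wz": 0, "gripper": 1.5}
    - {"x": 0.69, "y": -1.14, "z": 0, "wx": 0, "wy": 0, "wz": 0, "gripper": 1.5}
    - {"x": 0.87, "y": -1.01, "z": 0, "wx": 0, "wy": 0, "wz": 0, "gripper": 1.5}
    - {"x": 1.01, "y": -0.87, "z": 0, "wx": 0, "wy": 0, "wz": 0, "gripper": 1.5}
    - {"x": 1.14, "y": -0.69, "z": 0, "wx": 0, "wy": 0, "wz": 0, "gripper": 1.5}
    - {"x": 1.23, "y": -0.51, "z": 0, "wx": 0, "wy": 0, "wz": 0, "gripper": 1.5}
    - {"x": 1.3, "y": -0.32, "z": 0, "wx": 0, "wy": 0, "wz": 0, "gripper": 1.5}
    - {"x": 1.33, "y": -0.1, "z": 0, "wx": 0, "wy": 0, "wz": 0, "gripper": 1.5}
    - {"x": 1.33, "y": 0.1, "z": 0, "wx": 0, "wy": 0, "wz": 0, "gripper": 1.5}
    - {"x": 1.3, "y": 0.32, "z": 0, "wx": 0, "wy": 0, "wz": 0, "gripper": 1.5}
    - {"x": 1.23, "y": 0.51, "z": 0, "wx": 0, "wy": 0, "wz": 0, "gripper": 1.5}
    - {"x": 1.14, "y": 0.69, "z": 0, "wx": 0, "wy": 0, "wz": 0, "gripper": 1.5}
    - {"x": 1.01, "y": 0.87, "z": 0, "wx": 0, "wy": 0, "wz": 0, "gripper": 1.5}
    - {"x": 0.87, "y": 1.01, "z": 0, "wx": 0, "wy": 0, "wz": 0, "gripper": 1.5}
    - {"x": 0.69, "y": 1.14, "z": 0, "wx": 0, "wy": 0, "wz": 0, "gripper": 1.5}
    - {"x": 0.51, "y": 1.23, "z": 0, "wx": 0, "wy": 0, "wz": 0, "gripper": 1.5}
    - {"x": 0.32, "y": 1.3, "z": 0, "wx": 0, "wy": 0, "wz": 0, "gripper": 1.5}
    - {"x": 0.1, "y": 1.33, "z": 0, "wx": 0, "wy": 0, "wz": 0, "gripper": 1.5}

```text
time_s: 16.05
position: [0.4563, 0.0713, 0.2867]
tool_rot: [[-0.276, 0.961, -0.002], [0.961, 0.276, 0.001], [0.001, -0.002, -1.0]]
ft_force: [-2.2, -1.8, 2.9]
grip_width: 0.0207
```

```bash
python3 -c "
from h import *
ph()"
```

```text
t 16.05 z 0.2867 r 0.0859 phi 90.4 F [-2.2 -1.8  2.9] T [-0.6   0.33 -0.01] w 0.0207 q [  -6.   21.   98.    0.   61. -112.]
F radial -1.2 F against cw 2.6
```

Emit:
step_arm:
  increments:
    - {"x": -0.1, "y": 1.33, "z": 0, "wx": 0, "wy": 0, "wz": 0, "gripper": 1.5}
    - {"x": -0.32, "y": 1.3, "z": 0, "wx": 0, "wy": 0, "wz": 0, "gripper": 1.5}
    - {"x": -0.51, "y": 1.23, "z": 0, "wx": 0, "wy": 0, "wz": 0, "gripper": 1.5}
    - {"x": -0.69, "y": 1.14, "z": 0, "wx": 0, "wy": 0, "wz": 0, "gripper": 1.5}
    - {"x": -0.87, "y": 1.01, "z": 0, "wx": 0, "wy": 0, "wz": 0, "gripper": 1.5}
    - {"x": -1.01, "y": 0.87, "z": 0, "wx": 0, "wy": 0, "wz": 0, "gripper": 1.5}
    - {"x": -1.14, "y": 0.69, "z": 0, "wx": 0, "wy": 0, "wz": 0, "gripper": 1.5}
    - {"x": -1.23, "y": 0.51, "z": 0, "wx": 0, "wy": 0, "wz": 0, "gripper": 1.5}
    - {"x": -1.3, "y": 0.32, "z": 0, "wx": 0, "wy": 0, "wz": 0, "gripper": 1.5}
    - {"x": -1.33, "y": 0.1, "z": 0, "wx": 0, "wy": 0, "wz": 0, "gripper": 1.5}
    - {"x": -1.33, "y": -0.1, "z": 0, "wx": 0, "wy": 0, "wz": 0, "gripper": 1.5}
    - {"x": -1.3, "y": -0.32, "z": 0, "wx": 0, "wy": 0, "wz": 0, "gripper": 1.5}
    - {"x": -1.23, "y": -0.51, "z": 0, "wx": 0, "wy": 0, "wz": 0, "gripper": 1.5}
    - {"x": -1.14, "y": -0.69, "z": 0, "wx": 0, "wy": 0, "wz": 0, "gripper": 1.5}
    - {"x": -1.01, "y": -0.87, "z": 0, "wx": 0, "wy": 0, "wz": 0, "gripper": 1.5}
    - {"x": -0.87, "y": -1.01, "z": 0, "wx": 0, "wy": 0, "wz": 0, "gripper": 1.5}
    - {"x": -0.69, "y": -1.14, "z": 0, "wx": 0, "wy": 0, "wz": 0, "gripper": 1.5}
    - {"x": -0.51, "y": -1.23, "z": 0, "wx": 0, "wy": 0, "wz": 0, "gripper": 1.5}
    - {"x": -0.32, "y": -1.3, "z": 0, "wx": 0, "wy": 0, "wz": 0, "gripper": 1.5}
    - {"x": -0.1, "y": -1.33, "z": 0, "wx": 0, "wy": 0, "wz": 0, "gripper": 1.5}

```text
time_s: 18.05
position: [0.5017, -0.0933, 0.2866]
tool_rot: [[-0.275, 0.961, -0.0], [0.961, 0.275, 0.001], [0.001, 0.0, -1.0]]
ft_force: [1.0, 7.4, 1.0]
grip_width: 0.0205
```

```bash
python3 -c "
from h import *
ph();snap('side','s4',(300,190,460,310),5);snap('top','t4')"
```

```text
t 18.05 z 0.2866 r 0.0849 phi 270.7 F [1.  7.4 1. ] T [ 1.49 -0.09  0.05] w 0.0205 q [ -24.   25.   91.    0.   64. -130.]
F radial -6.9 F against cw 2.9
```

View pics/s4.png

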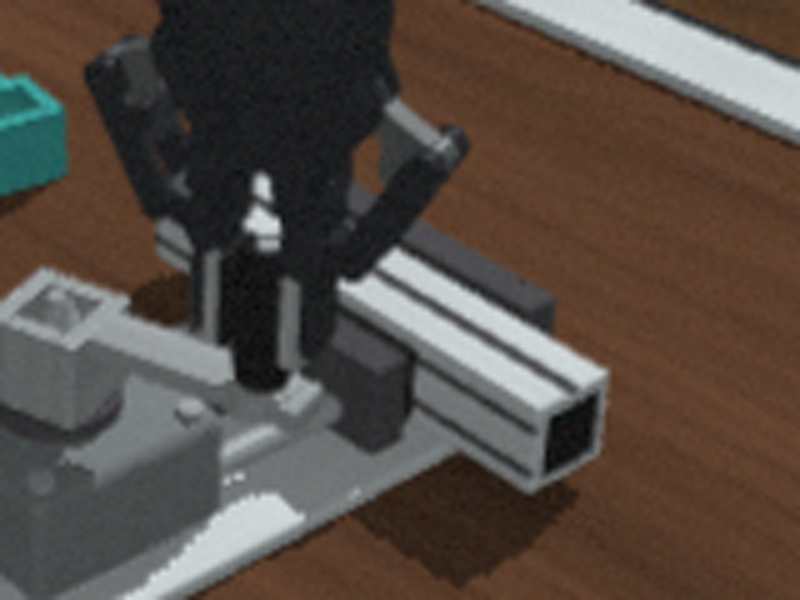

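The jaw's pad is close to the profile (around (410,390)) and the winding force is still at its free level. I continue in smaller steps and watch the force.

Emit:
step_arm:
  increments:
    - {"x": 0.1, "y": -1.33, "z": 0, "wx": 0, "wy": 0, "wz": 0, "gripper": 1.5}
    - {"x": 0.32, "y": -1.3, "z": 0, "wx": 0, "wy": 0, "wz": 0, "gripper": 1.5}
    - {"x": 0.51, "y": -1.23, "z": 0, "wx": 0, "wy": 0, "wz": 0, "gripper": 1.5}
    - {"x": 0, "y": 0, "z": 0, "wx": 0, "wy": 0, "wz": 0, "gripper": 1.5}

```text
time_s: 18.55
position: [0.4623, -0.0945, 0.2867]
tool_rot: [[-0.276, 0.961, -0.0], [0.961, 0.276, 0.0], [0.001, -0.0, -1.0]]
ft_force: [0.5, 5.5, -1.3]
grip_width: 0.0208
```

```bash
python3 -c "
from h import *
ph()"
```

```text
t 18.55 z 0.2867 r 0.0848 phi 297.6 F [ 0.5  5.5 -1.3] T [ 1.04 -0.09  0.03] w 0.0208 q [ -26.   22.   97.    0.   61. -132.]
F radial -5.5 F against cw -0.6
```

Emit:
step_arm:
  increments:
    - {"x": 0.69, "y": -1.14, "z": 0, "wx": 0, "wy": 0, "wz": 0, "gripper": 1.5}
    - {"x": 0.87, "y": -1.01, "z": 0, "wx": 0, "wy": 0, "wz": 0, "gripper": 1.5}
    - {"x": 0, "y": 0, "z": 0, "wx": 0, "wy": 0, "wz": 0, "gripper": 1.5}

```text
time_s: 18.85
position: [0.4379, -0.0854, 0.2868]
tool_rot: [[-0.276, 0.961, 0.001], [0.961, 0.276, -0.0], [-0.0, 0.001, -1.0]]
ft_force: [1.8, 3.5, -1.4]
grip_width: 0.0207
```

```bash
python3 -c "
from h import *
ph()"
```

```text
t 18.85 z 0.2868 r 0.0848 phi 315.3 F [ 1.8  3.5 -1.4] T [ 0.87 -0.37  0.04] w 0.0207 q [ -26.   19.  101.    0.   60. -132.]
F radial -3.9 F against cw -0.2
```

Emit:
step_arm:
  increments:
    - {"x": 1.01, "y": -0.87, "z": 0, "wx": 0, "wy": 0, "wz": 0, "gripper": 1.5}
    - {"x": 1.14, "y": -0.69, "z": 0, "wx": 0, "wy": 0, "wz": 0, "gripper": 1.5}
    - {"x": 1.23, "y": -0.51, "z": 0, "wx": 0, "wy": 0, "wz": 0, "gripper": 1.5}

```text
time_s: 19.15
position: [0.4091, -0.0591, 0.2869]
tool_rot: [[-0.275, 0.961, 0.001], [0.961, 0.275, -0.002], [-0.002, 0.001, -1.0]]
ft_force: [4.3, 0.3, -1.6]
grip_width: 0.0207
```

```bash
python3 -c "
from h import *
ph()"
```

```text
t 19.15 z 0.2869 r 0.085 phi 341.9 F [ 4.3  0.3 -1.6] T [-0.08 -0.74  0.04] w 0.0207 q [ -25.   17.  105.   -0.   58. -131.]
F radial -3.8 F against cw 2.2
```

Emit:
step_arm:
  increments:
    - {"x": 1.3, "y": -0.32, "z": 0, "wx": 0, "wy": 0, "wz": 0, "gripper": 1.5}
    - {"x": 1.33, "y": -0.1, "z": 0, "wx": 0, "wy": 0, "wz": 0, "gripper": 1.5}

```text
time_s: 19.35
position: [0.3973, -0.0341, 0.2869]
tool_rot: [[-0.276, 0.961, 0.0], [0.961, 0.276, -0.001], [-0.001, -0.0, -1.0]]
ft_force: [3.7, -1.1, -1.5]
grip_width: 0.0207
```

```bash
python3 -c "
from h import *
ph()
snap('side','s5',(300,190,460,310),5);snap('top','t5')"
```

```text
t 19.35 z 0.2869 r 0.0852 phi 0.5 F [ 3.7 -1.1 -1.5] T [-0.37 -0.66 -0.02] w 0.0207 q [ -22.   15.  108.   -0.   57. -128.]
F radial -3.3 F against cw 2.1
```

Emit:
step_arm:
  increments:
    - {"x": 1.33, "y": 0.1, "z": 0, "wx": 0, "wy": 0, "wz": 0, "gripper": 1.5}
    - {"x": 1.3, "y": 0.32, "z": 0, "wx": 0, "wy": 0, "wz": 0, "gripper": 1.5}

```text
time_s: 19.65
position: [0.3943, -0.0081, 0.2867]
tool_rot: [[-0.275, 0.961, -0.001], [0.961, 0.275, -0.001], [-0.0, -0.001, -1.0]]
ft_force: [1.0, -2.5, 0.6]
grip_width: 0.0207
```

```bash
python3 -c "
from h import *
ph()"
```

```text
t 19.65 z 0.2867 r 0.0852 phi 18.2 F [ 1.  -2.5  0.6] T [-0.54 -0.32 -0.06] w 0.0207 q [ -18.   15.  108.   -0.   57. -124.]
F radial -1.1 F against cw 2.5
```

View pics/s5.png

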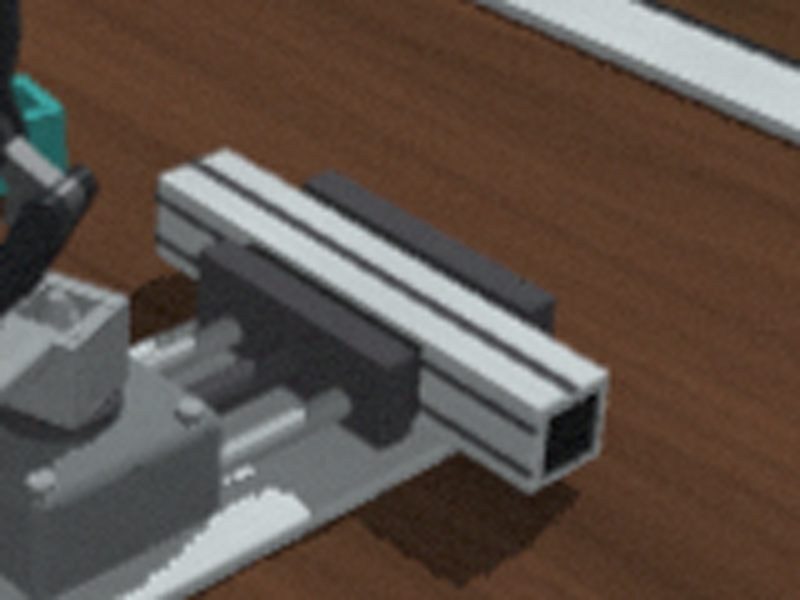

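In s5 the jaw's pad is almost at the profile, around (418,370), and the force is still at the free level (~2.4 N). I go on carefully until it rises.

Emit:
step_arm:
  increments:
    - {"x": 1.23, "y": 0.51, "z": 0, "wx": 0, "wy": 0, "wz": 0, "gripper": 1.5}
    - {"x": 1.14, "y": 0.69, "z": 0, "wx": 0, "wy": 0, "wz": 0, "gripper": 1.5}

```text
time_s: 19.85
position: [0.3993, 0.0183, 0.2867]
tool_rot: [[-0.276, 0.961, -0.002], [0.961, 0.276, -0.001], [-0.0, -0.002, -1.0]]
ft_force: [-1.1, -8.0, 1.0]
grip_width: 0.0205
```

```bash
python3 -c "
from h import *
ph()
snap('side','s6',(300,190,460,310),5)
ims={k:cv2.imread(f'pics/{k}_raw.png',0).astype(int) for k in('s4','s5','s6')}
# jaw right-end: dark pixels rows 265..275
for v in (262,268,274):
  for k in ims: print(v,k,ims[k][v,362:392].tolist())"
```

```text
t 19.85 z 0.2867 r 0.0854 phi 36.3 F [-1.1 -8.   1. ] T [-1.69 -0.    0.03] w 0.0205 q [ -14.   15.  107.   -0.   57. -120.]
F radial -1.7 F against cw 7.9
262 s4 [42, 44, 42, 45, 46, 43, 41, 43, 43, 51, 68, 72, 76, 78, 78, 75, 73, 61, 54, 38, 29, 50, 51, 69, 91, 107, 117, 114, 118, 134]
262 s5 [40, 37, 41, 40, 46, 37, 42, 40, 41, 39, 47, 43, 43, 57, 69, 68, 70, 62, 59, 49, 41, 36, 39, 64, 88, 104, 113, 112, 116, 129]
262 s6 [40, 40, 42, 44, 42, 43, 38, 39, 41, 42, 44, 42, 43, 46, 54, 66, 70, 65, 51, 46, 43, 45, 44, 66, 88, 104, 115, 112, 113, 128]
268 s4 [157, 138, 94, 64, 54, 45, 42, 44, 40, 43, 43, 42, 42, 48, 46, 45, 45, 46, 40, 21, 54, 112, 115, 115, 116, 115, 114, 116, 111, 103]
268 s5 [39, 50, 61, 70, 88, 89, 74, 45, 40, 40, 42, 41, 40, 44, 41, 42, 40, 41, 41, 44, 39, 57, 115, 114, 111, 111, 113, 111, 113, 98]
268 s6 [43, 43, 61, 73, 84, 91, 92, 79, 51, 44, 42, 42, 40, 43, 42, 42, 41, 43, 43, 42, 43, 63, 113, 112, 112, 111, 114, 114, 110, 96]
274 s4 [102, 101, 100, 91, 78, 56, 43, 43, 41, 45, 42, 45, 46, 47, 46, 40, 48, 48, 53, 87, 108, 112, 115, 117, 110, 89, 55, 50, 60, 92]
274 s5 [99, 96, 96, 96, 94, 82, 53, 44, 43, 45, 39, 43, 39, 40, 42, 34, 42, 46, 47, 44, 76, 108, 114, 116, 106, 84, 61, 47, 62, 90]
274 s6 [97, 97, 97, 94, 95, 94, 79, 60, 48, 41, 43, 40, 44, 44, 40, 47, 43, 38, 43, 44, 54, 91, 116, 112, 111, 84, 62, 49, 62, 89]
```

The force rose to 7.9 N: the pad has made contact. One more row will seat it in the rubber.

Emit:
step_arm:
  increments:
    - {"x": 1.01, "y": 0.87, "z": 0, "wx": 0, "wy": 0, "wz": 0, "gripper": 1.5}

```text
time_s: 20.0
position: [0.4043, 0.0289, 0.2867]
tool_rot: [[-0.278, 0.96, -0.005], [0.96, 0.278, -0.006], [-0.004, -0.007, -1.0]]
ft_force: [-16.5, -33.4, 9.9]
grip_width: 0.0212
```

```bash
python3 -c "
from h import *
ph()"
```

```text
t 20.0 z 0.2867 r 0.0852 phi 44.2 F [-16.5 -33.4   9.9] T [-5.99  2.36 -0.02] w 0.0212 q [ -13.   16.  107.   -0.   58. -119.]
F radial -1.3 F against cw 37.2
```

The pad is now firmly up (37 N at the knob). I unload slightly within the play, open, and rise.

Emit:
step_arm:
  increments:
    - {"x": -0.2, "y": -0.17, "z": 0, "wx": 0, "wy": 0, "wz": 0, "gripper": 1.5}
    - {"x": 0, "y": 0, "z": 0, "wx": 0, "wy": 0, "wz": 0, "gripper": 6}
    - {"x": 0, "y": 0, "z": 0, "wx": 0, "wy": 0, "wz": 0, "gripper": 6}
    - {"x": 0, "y": 0, "z": 0, "wx": 0, "wy": 0, "wz": 0, "gripper": 6}
    - {"x": 0, "y": 0, "z": 0, "wx": 0, "wy": 0, "wz": 0, "gripper": 6}
    - {"x": 0, "y": 0, "z": 0, "wx": 0, "wy": 0, "wz": 0, "gripper": 6}
    - {"x": 0, "y": 0, "z": -1, "wx": 0, "wy": 0, "wz": 0, "gripper": 6}
    - {"x": 0, "y": 0, "z": -2, "wx": 0, "wy": 0, "wz": 0, "gripper": 6}
    - {"x": 0, "y": 0, "z": -3, "wx": 0, "wy": 0, "wz": 0, "gripper": 6}
    - {"x": 0, "y": 0, "z": -3, "wx": 0, "wy": 0, "wz": 0, "gripper": 6}
    - {"x": 0, "y": 0, "z": -3, "wx": 0, "wy": 0, "wz": 0, "gripper": 6}
    - {"x": 2, "y": -1, "z": -2, "wx": 0, "wy": 0, "wz": 0, "gripper": 6}
    - {"x": 3, "y": -1, "z": 0, "wx": 0, "wy": 0, "wz": 0, "gripper": 6}
    - {"x": 3, "y": -1, "z": 0, "wx": 0, "wy": 0, "wz": 0, "gripper": 6}
    - {"x": 3, "y": -1, "z": 0, "wx": 0, "wy": 0, "wz": 0, "gripper": 6}
    - {"x": 3, "y": 0, "z": 0, "wx": 0, "wy": 0, "wz": 0, "gripper": 6}
    - {"x": 0, "y": 0, "z": 0, "wx": 0, "wy": 0, "wz": 0, "gripper": 6}

```text
time_s: 21.7
position: [0.3256, 0.1529, 0.4269]
tool_rot: [[-0.279, 0.96, 0.0], [0.96, 0.279, 0.001], [0.001, 0.0, -1.0]]
ft_force: [0.2, -1.0, 0.2]
grip_width: 0.0601
```

```bash
python3 -c "
from h import *
ph();d=snap('side','s7',(260,190,420,310),5)
t=snap('top','t7')['color'][160:300,280:410]
a=cv2.imread('pics/s7.png')[:, :]
a=cv2.resize(a,(640,480)); t=cv2.resize(t,None,fx=480/140*1.0,fy=480/140,interpolation=cv2.INTER_CUBIC)
m=np.hstack([a,t]);m=cv2.resize(m,(800,int(m.shape[0]*800/m.shape[1])));cv2.imwrite('pics/m7.png',m)"
```

```text
t 21.7 z 0.4269 r 0.225 phi 62.9 F [ 0.2 -1.   0.2] T [-0.06  0.07 -0.01] w 0.0601 q [   6.    1.   98.    0.   81. -100.]
F radial -0.9 F against cw 0.5
```

View pics/m7.png

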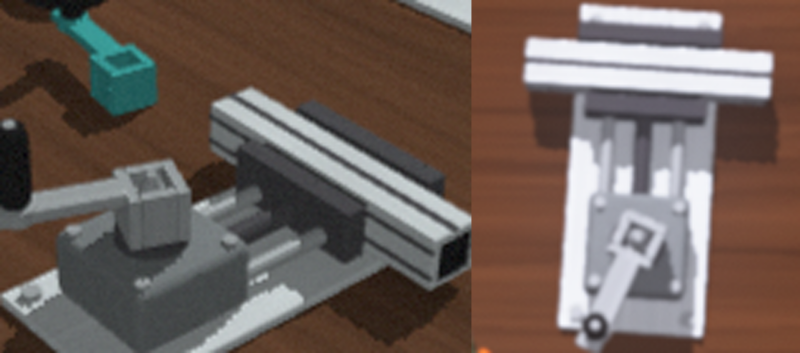

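The side half shows the hub down on the collar at about (152,210) and the pad against the profile at about (360,230). The top half shows the jaw at (645,107) flush with the bar. The gripper is clear, so I hand the job in.

```bash
python3 -c "
from h import *
print(env.close_job())"
```

```text
the job is handed in; nothing more can be done
None
```

The square-socket crank is on the clamp's shaft and wound clockwise until the jaw's rubber pad pressed against the profile. I then let go and handed the job in. The last robot time read was 21.7 s of the 72 s allowed; the hand-in gave no verdict.

- **Fitting:** I took the crank by its hub and lowered it straight onto the shaft with no contact force. In the side view the hub top was where a fully seated crank should be.
- **Winding:** I carried the knob round about 2.1 turns. The force at the knob stayed at about 2.5 N, rose to 8 N on contact, and read 37 N after one more short step. I backed off about 2.6 mm within the crank's play before releasing.
- **Last pictures:** They show the hub down on the collar, the pad against the profile and the gripper clear, with the force near zero.
- **Failed or doubtful checks:**
  - My first move call was refused because rows lacked keys; nothing moved.
  - One overhead check before fitting was blocked by the arm, so I relied on the side view.
  - I did not measure jaw travel directly; contact is judged from the force rise and the pictures.

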